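# Fold the propped cookbook stand flat

## Task

The wooden cookbook stand is propped up on its notched back. Take it by the red grip at its top edge, lift the board on past its last notch until the steel prop drops clear underneath, then lower the board gently, without letting it fall, until it lies flat on its base, and let go.

Things in the scene. Friction and masses are not known exactly. Their poses are not given: they have to be found in the camera images.
- grip (a point): Centre of the stand's red barrel grip, 28 mm long, 22 mm across, on a 12 mm wide stem 35 mm beyond the board's top edge. y axis along the barrel (parallel to the hinge), x up along the board, z out of its reading face. 200 mm from the hinge along the board, 4.5 mm to the reading side. Held by its flat ends it turns between the fingers, so the gripper can stay pointing down.
- stand_hinge (a point): Middle of the hinge axis at the left-hand (+y) foot of the stand, 34 mm above the worktop; the stand is fixed. y axis: the hinge; x: level, from the hinge towards the grip; z up. The light wooden board is 160 mm long, 170 mm wide, about 0.3 kg, with a 28 mm ledge at its foot. Wall cabinets overhang the back of the worktop beyond x = 0.55, from 0.46 m up.
- board (a joint): Board angle (rad): 0 flat on the base, 1.40 upper stop. It can always be raised. Three saw teeth on its back catch the prop at 0.70, 0.86 and 1.01 and stop it coming down; it starts on the first or second. Raised past about 1.2 (lift to about 1.3) the prop slips off the last tooth and drops; then the board comes down all the way.
- prop (a joint): Angle of the steel wire prop under the board (rad), a bail 100 mm long and wide, hinged in the base 105 mm behind the board's hinge, pushed towards that hinge by a light spring: 0 upright, 1.57 lying flat in the base (dropped clear). While holding the board it reads about 0 to 0.6.

How it is judged:
By the outcome, as a careful person would: the job done as asked, in the order asked, and still so for the second after the job is handed in, with the robot touching nothing.
It also fails if it takes over 38 s, if anything falls off the work surface, if the arm or the gripper's body presses on something with over 40 N, if the wrist force passes 120 N, or if a joint passes its speed limit or range.

## Robot

A 6-joint arm with a two-finger parallel gripper is mounted at the origin on a cart in front of the work surface, level with it; the furniture and walls round the work are solid. World frame = base frame: x ahead of the robot, y to its left, z up, the work surface at z = 0. Lengths are in m, angles in degrees, forces in N, time in s.
With the tool pointing down it reaches from about 0.3 to 0.75 m from the base axis. Payload 8.5 kg.
Tool frame: the origin (TCP) lies between the finger pads; the fingertips stand 8 mm ahead of it and the grasp point (between the pads) lies 11 mm behind it; y points along the fingers, z is the direction in which the jaws open and shut, and the axes are right-handed (so a half turn about y gives the same grasp; the last joint's range is limited). The gripper opens to 85 mm and grips with 20 to 120 N. Pads are 22 mm wide; open, the fingers measure 114 mm over their backs; the gripper's body (76 mm by 85 mm) begins 54 mm behind the grasp point. The pads swing forward as they close: fully open they stand 13 mm farther back than shut.
Start: joints at [53.268, 21.807, 74.336, -0, 83.858, -12.336], TCP at [0.227, 0.501, 0.239] pointing down, gripper open.
Joint ranges: [-178.18, 178.18], [-50.72, 133.34], [12.68, 142.11], [-81.47, 261.47], [9.98, 163.14], [-165.26, 165.26]. Speed limits (degrees/s): [136.94, 136.94, 180, 180, 180, 180].

## Interface

Orientations are given as a 3x3 rotation matrix whose columns are the frame's x, y, z axes.
In Python, from rig import env, get_image gives the robot as it stands.
- The arm moves only by the tool move_arm, never from a script. Its argument "targets" is one flat list of numbers, 6 for each row, row after row: the shift along the tool's x, y, z in mm, then the turn, a rotation vector about the tool's x, y, z in rad. A call has exactly 5 rows; each row shifts and turns the commanded pose from where the row before left it, along the tool's axes as they then stand; what a row does not reach is not made up. A row lasts 1/8 s, in which the tool goes at most 62.5 mm and 10.7 degrees, less where a joint would pass 70% of its speed; a pose out of reach is approached as far as the arm can. A call is refused whole if a number of a shift passes 62.5 or a number of a turn 0.188, either way. A call with a gripper value outside its range is refused whole. "hand" is the opening, from -1 (shut) to 1 (fully open), so that 0 is half open, set as the call begins (left out, the last holds). The fingers move at their own pace and stop on an object; "squeeze" is the grip in N (left out, the last holds). Time passes only in rows, so rows that do not move let the fingers close, or fill a call up. It gives the time, the measured TCP pose, the force and the opening at its end, in the units of the state.
- env.observe(): the state, without advancing time (a new reading comes with each control period).
- get_image(name): name is "scene" or "top" or "wrist"; returns a dict with "pixels" (400x640x3 uint8, red, green, blue), "z_map" (400x640 float32, m along the optical axis (not along the pixel's ray), 0 where there is no reading), "intrinsics" (3x3 intrinsics, pixels), "k1" (the pictures are not rectified: a ray, as slopes to the right and down, at radius r is drawn at 1 + k1 r^2 times it, then the intrinsics apply), "R" (3x3) and "t" (3): a world point X has camera coordinates R X + t; the wrist camera has in their place "mount" (4x4, takes a point from camera to tool coordinates, whose origin is the TCP and whose axes are the tool frame's). Camera axes: x right, y down, z forward; pixel columns grow to the right and rows downward; lengths in m; the calibration is good to about 2 mm. A picture is of the moment at which its call begins: read the wrist's pose just before it.
- env.close_job(): hands the job in, once; it reports no verdict.
The state is a dict: "time_s": time; "q": joint angles; "qvel": joint speeds; "joint_efforts": joint torques, N m; "position": TCP position; "tool_rot": TCP orientation; "ft_force": force on the tool from outside, world axes, zero at the start; "wrist_torque": the same for the moment, N m; "grip_width": finger opening in m.
Only numpy, scipy, OpenCV 4.12 (cv2) and the standard library are available. Lean on these libraries where they do the work, as an engineer would, in place of code of your own. Each camera call takes 0.05 s, during which the arm holds its last target.

## Working session

There is one attempt and no reset: what is moved stays moved. The work goes in short steps, Python scripts to look and compute and a tool call to move; the robot and the scene stay as the last step left them, time stands still between calls to the robot, and variables do not carry over. Pictures are saved under pics/ and viewed, and the job is handed in when it is done.

Besides the shell and the picture viewer there is one more tool, called after "Emit:" as name(argument=value, ...) on one line, values as JSON. move_arm: Moves the arm, as the interface text tells. Its arguments: {"type":"object","properties":{"targets":{"type":"array"},"hand":{"type":"number"},"squeeze":{"type":"number"}},"required":["targets"]}

```bash
ls; mkdir -p pics; python3 - <<'E'
from rig import env,get_image
import cv2,numpy as np
s=env.observe();print(s)
for n in("scene","top"):
    d=get_image(n);cv2.imwrite(f"pics/{n}0.png",d["pixels"][:,:,::-1]);np.savez(f"{n}0.npz",**d)
    print(n,d["intrinsics"],d["k1"],d["R"],d["t"])
E
```

```text
pics
{'time_s': 0.0, 'q': array([ 5.32695905e+01,  2.18419709e+01,  7.43867439e+01, -5.34746582e-06,
        8.38593165e+01, -1.23358984e+01]), 'qvel': array([-0.04003879, -0.10410729, -0.01503578, -0.02367528, -0.07886591,
       -0.03049526]), 'joint_efforts': array([ 9.26298952e-06, -4.48455906e+01, -2.31281680e+01, -1.70951698e-04,
        4.72015963e-03, -2.54394330e-06]), 'position': array([0.22698031, 0.50065202, 0.23869087]), 'tool_rot': array([[ 9.10723085e-01, -9.18792292e-04,  4.13016486e-01],
       [-4.13017378e-01, -1.23144520e-03,  9.10722312e-01],
       [-3.28157470e-04, -9.99998820e-01, -1.50098276e-03]]), 'ft_force': array([ 0.10707442,  1.46674649, -0.34043306]), 'wrist_torque': array([-0.0093716 , -0.0106042 ,  0.04174498]), 'grip_width': 0.08514265875022484}
scene [[433.11856455   0.         320.97762249]
 [  0.         433.11856455 204.68713005]
 [  0.           0.           1.        ]] 0.012192426599425047 [[ 0.74800621 -0.66363799  0.00844544]
 [-0.45016471 -0.51666235 -0.72829372]
 [ 0.48768682  0.54096639 -0.68521305]] [-0.29063551  0.30232739  0.61609192]
top [[470.15865622   0.         321.24881334]
 [  0.         470.15865622 205.67721027]
 [  0.           0.           1.        ]] -0.05938124235765598 [[ 9.59798671e-02 -9.95383061e-01  6.53326400e-04]
 [-9.73827331e-01 -9.40371703e-02 -2.06923511e-01]
 [ 2.06029595e-01  1.92242640e-02 -9.78356905e-01]] [0.05298238 0.47049691 0.89607342]
```

View pics/scene0.png

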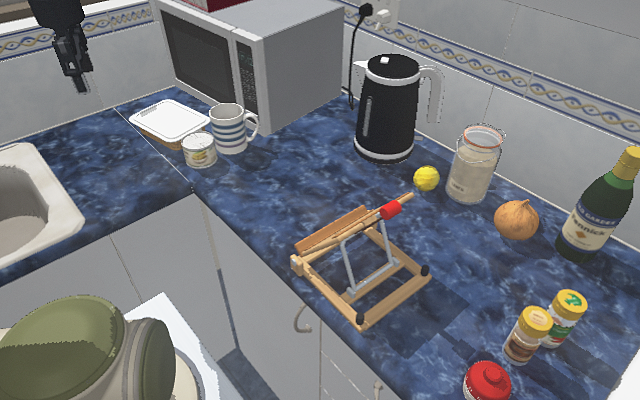

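View pics/top0.png

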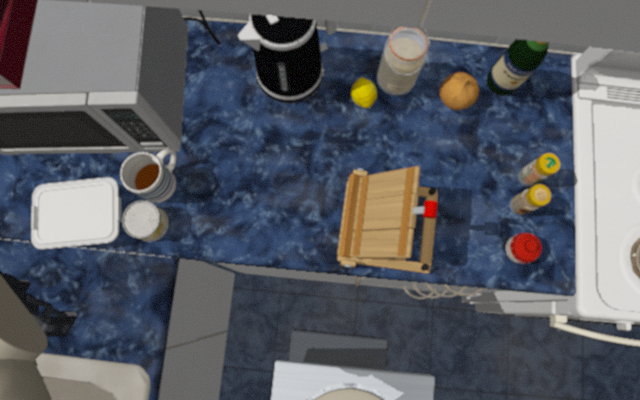

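The scene view shows the stand propped, with its red grip at about (390,209). In the top view the grip is at (431,209), and the hinge is at about x=350 on the image left, which is world +y. Next I'll measure the grip and hinge.

```bash
cat > h.py <<'E'
import numpy as np,cv2
def load(n):
    return dict(np.load(n+".npz"))
def slopes(d,uv):
    k=np.array([float(d["k1"]),0,0,0]);return cv2.undistortPoints(np.array(uv,float).reshape(-1,1,2),d["intrinsics"],k).reshape(-1,2)
def ray(d,uv):
    s=slopes(d,uv);v=np.c_[s,np.ones(len(s))]@d["R"];return -d["R"].T@d["t"],v   # v scaled so z_cam=1
def proj(d,X):
    p,_=cv2.projectPoints(np.array(X,float).reshape(-1,1,3),cv2.Rodrigues(d["R"])[0],d["t"],d["intrinsics"],np.array([float(d["k1"]),0,0,0]));return p.reshape(-1,2)
def tri(d1,u1,d2,u2):
    c1,v1=ray(d1,[u1]);c2,v2=ray(d2,[u2]);A=np.c_[v1[0],-v2[0]];l=np.linalg.lstsq(A,c2-c1,rcond=None)[0]
    a=c1+l[0]*v1[0];b=c2+l[1]*v2[0];return (a+b)/2,np.linalg.norm(a-b)
def red(d,box):
    h=cv2.cvtColor(d["pixels"],cv2.COLOR_RGB2HSV);m=((h[...,0]<8)|(h[...,0]>172))&(h[...,1]>170)&(h[...,2]>90)
    z=np.zeros_like(m);z[box[1]:box[3],box[0]:box[2]]=1;return m&z
def onz(d,uv,z):
    c,v=ray(d,uv);return c+v*((z-c[2])/v[:,2])[:,None]
E
python3 - <<'E'
from h import *
S=load("scene0");T=load("top0");C=[]
for d,b in((S,(370,190,410,230)),(T,(415,190,450,230))):
    m=red(d,b);v,u=np.nonzero(m);r=cv2.minAreaRect(np.c_[u,v].astype(np.float32));print(len(u),u.mean(),v.mean(),r)
    z=d["z_map"][v,u];c,vv=ray(d,np.c_[u,v]);P=c+vv*z[:,None];print("surf",np.median(P,0),P.min(0),P.max(0))
    C.append(r[0])
print(tri(S,C[0],T,C[1]))
for n,d in(("scene",S),("top",T)):
    x,y=(270,170) if n=="scene" else (330,150)
    im=d["pixels"][y:y+170,x:x+180,::-1] if n=="scene" else d["pixels"][y:y+130,x:x+120,::-1]
    f=4 if n=="scene" else 4
    im=cv2.resize(im,None,fx=f if n=="top" else 3.5,fy=f if n=="top" else 3.5,interpolation=cv2.INTER_CUBIC)
    cv2.imwrite(f"pics/{n}0c.png",im)
E
```

```text
246 390.5406504065041 208.6788617886179 ((389.96630859375, 209.1460723876953), (13.991972923278809, 21.83595848083496), 57.9946174621582)
surf [ 0.44087243 -0.09453246  0.20199899] [ 0.4297102  -0.10224767  0.18578543] [ 0.45729347 -0.08191753  0.20665459]
221 430.05882352941177 208.60633484162895 ((430.1411437988281, 208.6646728515625), (13.421889305114746, 17.56349754333496), 4.39870548248291)
surf [ 0.44391901 -0.0871058   0.20332995] [ 0.43025578 -0.14641535 -0.00264852] [ 0.50370346 -0.07692167  0.20855334]
(array([ 0.44542908, -0.08963408,  0.19412788]), np.float64(0.0002427328287949092))
```

View pics/scene0c.png

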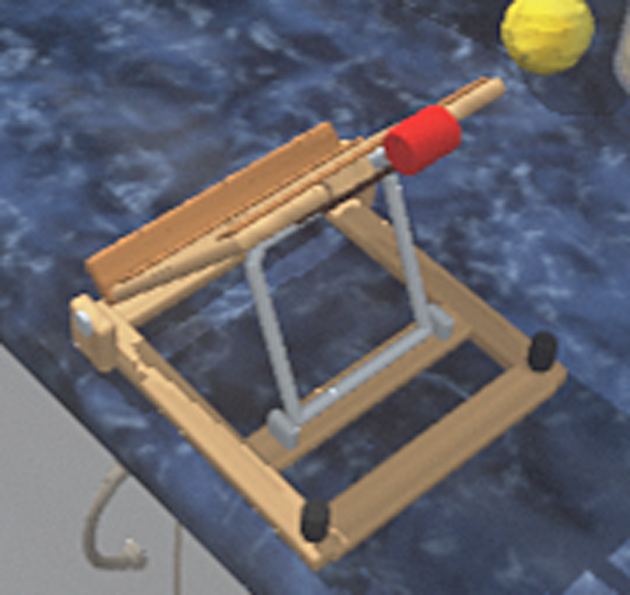

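View pics/top0c.png

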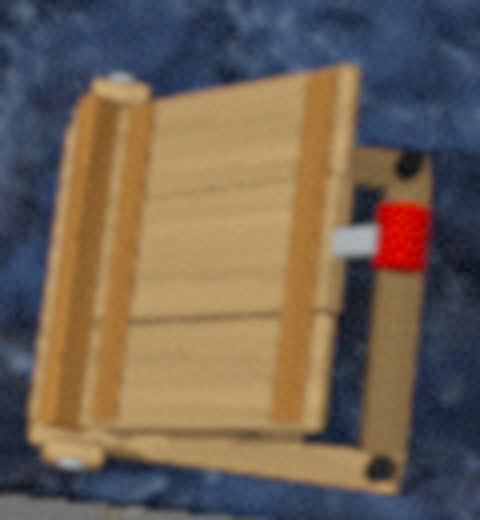

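```bash
python3 - <<'E'
from h import *
S=load("scene0");T=load("top0")
b=onz(T,[(360.5,169.3),(347.5,265.7)],.034);print("bolts",b, np.linalg.norm(b[0]-b[1]))
print("scene bolt",onz(S,[(293.7,262)],.034),"proj of b",proj(S,b))
ax=b[0]-b[1];ax/=np.linalg.norm(ax);mid=b.mean(0);r=np.array([ax[1],-ax[0],0]);print("hingeaxis",ax,np.degrees(np.arctan2(ax[1],ax[0])),"radial",r,"mid",mid)
G=np.array([.4452,-.0896,.1945]);e=G-mid;print("radial",e@r,"along",e@ax,"h",G[2]-.034,"ang",np.arctan2(G[2]-.034,e@r),np.hypot(G[2]-.034,e@r))
f=onz(T,[(432,191.2),(424.5,267)],.03);print("feet",f,(f-mid)@r,(f-mid)@ax)
fa=f[0]-f[1];print("feet axis",np.degrees(np.arctan2(fa[1],fa[0])))
E
```

```text
bolts [[0.55123257 0.02440943 0.034     ]
 [0.34980398 0.03444161 0.034     ]] 0.20167825455067193
scene bolt [[0.35061374 0.0317723  0.034     ]] proj of b [[373.35680142 213.01037905]
 [292.41967798 261.36102818]]
hingeaxis [ 0.99876203 -0.04974346  0.        ] -2.851266953115305 radial [-0.04974346 -0.99876203  0.        ] mid [0.45051828 0.02942552 0.034     ]
radial 0.1191427181458104 along 0.0006090496251753828 h 0.1605 ang 0.9322271257429676 0.19988806189258032
feet [[ 0.51987752 -0.12728351  0.03      ]
 [ 0.36207752 -0.11982441  0.03      ]] [0.15306486 0.15346452] [ 0.07706863 -0.08090706]
feet axis -2.7063159037241964
```

Triangulated grip centre is (0.445,-0.090,0.1945). It sits 199.9 mm from the bolt axis (200 mm expected), which puts the board at about 0.91, so probably the second tooth. The bolt axis and the feet agree on direction. I'll plan the approach from these.

```bash
cat > plan.py <<'E'
import numpy as np
from scipy.spatial.transform import Rotation as R
AX=np.array([.9988,-.0490,0]);RAD=np.array([-.0490,-.9988,0])
Y=np.array([0,0,-1.]);RT=np.c_[np.cross(Y,AX),Y,AX]; RT/=np.linalg.norm(RT,axis=0)
def rows(p,r,wps,rts):
    out=[];p=np.array(p,float);r=np.array(r,float)
    for w,t in zip(wps,rts):
        s=np.round(r.T@(np.array(w)-p)*1000,1);v=np.round(R.from_matrix(r.T@t).as_rotvec(),3)
        out.append(list(map(float,s))+list(map(float,v)));p=p+r@s/1000;r=r@R.from_rotvec(v).as_matrix()
    for i in range(0,len(out),5):print("CALL",[x for q in out[i:i+5] for x in q])
    print("end",p)
E
python3 - <<'E'
from plan import *
from rig import env
from scipy.spatial.transform import Slerp
s=env.observe();p=s["position"];r=s["tool_rot"];print(RT)
tgt=np.array([.445,-.0897,.285]);n=15
sl=Slerp([0,1],R.from_matrix([r,RT]))
w=[];rt=[]
for i in range(1,n+1):
    a=i/n;q=p+(tgt-p)*a;q[2]=p[2]+(0.31-p[2])*min(1,4*a) if a<.7 else .31+(.285-.31)*(a-.7)/.3
    w.append(q);rt.append(sl(a).as_matrix())
rows(p,r,w,rt)
E
```

```text
[[-0.04899994  0.          0.99879878]
 [-0.99879878  0.         -0.04899994]
 [-0.         -1.          0.        ]]
CALL [29.5, -19.0, -29.9, 0.0, 0.08, 0.0, 31.8, -18.9, -27.4, 0.0, 0.079, 0.0, 33.8, -19.0, -24.8, 0.0, 0.08, 0.0, 35.7, -14.2, -22.0, 0.0, 0.079, 0.0, 37.4, 0.0, -19.2, 0.0, 0.08, 0.0]
CALL [38.7, 0.1, -16.1, 0.0, 0.08, 0.0, 39.9, -0.0, -12.9, 0.001, 0.079, 0.0, 40.8, 0.0, -9.7, -0.0, 0.08, 0.0, 41.5, 0.0, -6.5, -0.0, 0.079, 0.0, 41.8, 0.0, -3.1, -0.0, 0.08, 0.0]
CALL [42.0, 2.8, 0.2, -0.0, 0.08, 0.0, 41.8, 5.6, 3.5, -0.0, 0.079, 0.0, 41.4, 5.6, 6.9, -0.0, 0.08, 0.0, 40.7, 5.6, 10.1, -0.0, 0.079, 0.0, 39.8, 5.5, 13.3, -0.0, 0.08, 0.0]
end [ 0.44502331 -0.08969748  0.2850324 ]
```

Emit:
move_arm(targets=[29.5,-19,-29.9,0,0.08,0,31.8,-19,-27.4,0,0.08,0,33.8,-19,-24.8,0,0.08,0,35.7,-14,-22,0,0.08,0,37.4,0,-19.2,0,0.08,0], hand=1, squeeze=50)

```text
time_s: 0.72
position: [0.3, 0.3027, 0.3111]
tool_rot: [[0.676, 0.001, 0.737], [-0.737, 0.001, 0.676], [0.0, -1.0, 0.002]]
ft_force: [0.7, 0.3, -1.1]
grip_width: 0.0853
```

Emit:
move_arm(targets=[38.7,0,-16,0,0.08,0,39.9,0,-13,0,0.08,0,40.8,0,-9.7,0,0.08,0,41.5,0,-6.5,0,0.08,0,41.8,0,-3,0,0.08,0])

```text
time_s: 1.35
position: [0.3719, 0.1057, 0.3102]
tool_rot: [[0.336, -0.0, 0.942], [-0.942, 0.0, 0.336], [-0.0, -1.0, -0.0]]
ft_force: [0.6, 0.1, 0.6]
grip_width: 0.0855
```

Emit:
move_arm(targets=[42,3,0,0,0.08,0,41.8,5.5,3.5,0,0.08,0,41.4,5.5,7,0,0.08,0,40.7,5.5,10,0,0.08,0,39.8,5.5,13.3,0,0.08,0])

```text
time_s: 1.98
position: [0.4435, -0.0916, 0.2849]
tool_rot: [[-0.058, -0.0, 0.998], [-0.998, 0.0, -0.058], [-0.0, -1.0, -0.0]]
ft_force: [-0.2, 0.2, 1.0]
grip_width: 0.0851
```

```bash
python3 - <<'E'
from h import *
from rig import env,get_image
s=env.observe();d=get_image("wrist")
r=s["tool_rot"];p=s["position"];M=d["mount"]
Rc=r@M[:3,:3];tc=r@M[:3,3]+p
d["R"]=Rc.T;d["t"]=-Rc.T@tc
cv2.imwrite("pics/w1.png",d["pixels"][:,:,::-1]);np.savez("wrist1.npz",**{k:v for k,v in d.items()})
m=red(d,(0,0,640,400));n,l,st,ce=cv2.connectedComponentsWithStats(m.astype(np.uint8));print(st[1:],ce[1:])
k=1+np.argmax(st[1:,4]);v,u=np.nonzero(l==k);rc=cv2.minAreaRect(np.c_[u,v].astype(np.float32));print(rc)
z=d["z_map"][v,u];c,vv=ray(d,np.c_[u,v]);P=c+vv*z[:,None];print(np.median(P,0),np.percentile(P,3,0),np.percentile(P,97,0))
print("at z .195",onz(d,[rc[0]],.195),"cam",tc, "pos",p)
bx=cv2.boxPoints(rc);print(onz(d,bx,.195))
S=load("scene0");T=load("top0")
print(tri(d,rc[0],S,(389.97,209.15)),tri(d,rc[0],T,(430.14,208.66)))
E
```

```text
[[302 193  38  28 846]
 [293 294  37  33 935]] [[320.56382979 206.53664303]
 [311.22245989 310.39037433]]
((311.0, 310.0), (32.0, 36.0), 90.0)
[ 0.42126599 -0.31248201  0.05206915] [ 0.39609983 -0.34015403  0.04140198] [ 0.444512   -0.29548985  0.0672524 ]
at z .195 [[ 0.43139438 -0.19540658  0.195     ]] cam [ 0.44879548 -0.00897879  0.41950067] pos [ 0.44348783 -0.09155444  0.28491633]
[[ 0.41643687 -0.17689622  0.195     ]
 [ 0.44866718 -0.17870789  0.195     ]
 [ 0.44705118 -0.21487892  0.195     ]
 [ 0.41327715 -0.21299713  0.195     ]]
(array([ 0.41952314, -0.13128483,  0.25115744]), np.float64(0.04314063492038862)) (array([ 0.42842886, -0.06676738,  0.33657421]), np.float64(0.03335214129358413))
```

View pics/w1.png

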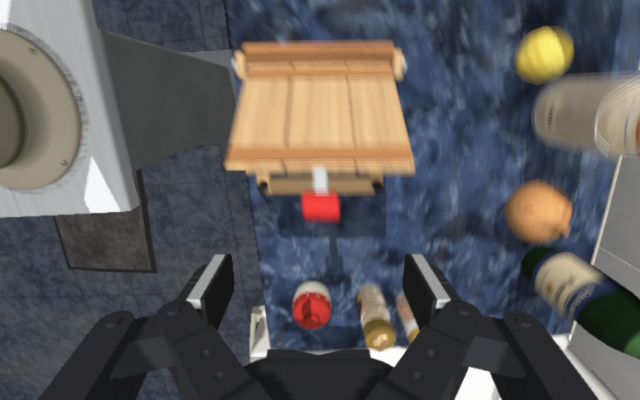

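The wrist picture shows the grip at (321,207). The larger red blob my mask chose, at (311,310), is the jar lid, so I'm recomputing with the right blob.

```bash
python3 - <<'E'
from h import *
d=load("wrist1");S=load("scene0");T=load("top0")
m=red(d,(290,185,350,230));v,u=np.nonzero(m);rc=cv2.minAreaRect(np.c_[u,v].astype(np.float32));print(rc)
z=d["z_map"][v,u];c,vv=ray(d,np.c_[u,v]);P=c+vv*z[:,None];print(np.median(P,0),np.percentile(P,3,0),np.percentile(P,97,0))
print(onz(d,[rc[0]],.194));print(onz(d,cv2.boxPoints(rc),.197))
print(tri(d,rc[0],S,(389.97,209.15)),tri(d,rc[0],T,(430.14,208.66)))
b=onz(d,[(239,67),(400,65)],.034);print("bolts",b,b.mean(0))
E
```

```text
((320.4217224121094, 206.30093383789062), (37.529762268066406, 25.84514808654785), 2.4895529747009277)
[ 0.44576698 -0.09063879  0.20445471] [ 0.42762325 -0.18723608 -0.00101098] [ 0.46821132 -0.08174544  0.20662688]
[[ 0.44559415 -0.09466753  0.194     ]]
[[ 0.42953077 -0.10304394  0.197     ]
 [ 0.43207047 -0.08125496  0.197     ]
 [ 0.46129716 -0.0842798   0.197     ]
 [ 0.45964319 -0.10620273  0.197     ]]
(array([ 0.44447566, -0.09232396,  0.19707752]), np.float64(0.0032049772962899526)) (array([ 0.44461675, -0.08944393,  0.20281205]), np.float64(0.004150740074545828))
bolts [[0.35569506 0.02830032 0.034     ]
 [0.54839948 0.0194575  0.034     ]] [0.45204727 0.02387891 0.034     ]
```

Grip estimates agree at about (0.445,-0.092,0.196). Descending over it.

Emit:
move_arm(targets=[0.5,20,1.5,0,-0.009,0,0,25,0,0,0,0,0,25,0,0,0,0,0,20,0,0,0,0,0,13,0,0,0,0])

```text
time_s: 2.65
position: [0.4445, -0.0906, 0.1814]
tool_rot: [[-0.046, -0.001, 0.999], [-0.999, 0.001, -0.046], [-0.001, -1.0, -0.001]]
ft_force: [0.2, 0.4, 1.0]
grip_width: 0.0856
```

Emit:
move_arm(targets=[0,0,0,0,0,0,0,0,0,0,0,0,0,0,0,0,0,0,0,0,0,0,0,0,0,0,0,0,0,0], hand=-0.1, squeeze=40)

```text
time_s: 3.28
position: [0.4449, -0.0908, 0.1825]
tool_rot: [[-0.046, 0.0, 0.999], [-0.999, -0.0, -0.046], [0.0, -1.0, 0.0]]
ft_force: [0.7, 0.6, 0.1]
grip_width: 0.0382
```

```bash
cat > snap.py <<'E'
import sys
from h import *
from rig import env,get_image
t=sys.argv[1]
for n in sys.argv[2:]:
    s=env.observe();d=get_image(n)
    if n=="wrist":
        M=d["mount"];Rc=s["tool_rot"]@M[:3,:3];tc=s["tool_rot"]@M[:3,3]+s["position"];d["R"]=Rc.T;d["t"]=-Rc.T@tc
    np.savez(f"{n}{t}.npz",**d);im=d["pixels"][:,:,::-1]
    if n=="scene":im=cv2.resize(im[80:340,230:490],None,fx=2.2,fy=2.2,interpolation=cv2.INTER_CUBIC)
    if n=="top":im=cv2.resize(im[120:290,300:480],None,fx=3,fy=3,interpolation=cv2.INTER_CUBIC)
    cv2.imwrite(f"pics/{n}{t}.png",im)
print(s["time_s"],s["position"].round(4),s["ft_force"].round(1),s["grip_width"].round(4))
E
python3 snap.py 2 scene wrist
```

```text
Traceback (most recent call last):
  File "snap.py", line 13, in <module>
    print(s["time_s"],s["position"].round(4),s["ft_force"].round(1),s["grip_width"].round(4))
                                                                    ^^^^^^^^^^^^^^^^^^^^^
AttributeError: 'float' object has no attribute 'round'
```

View pics/scene2.png

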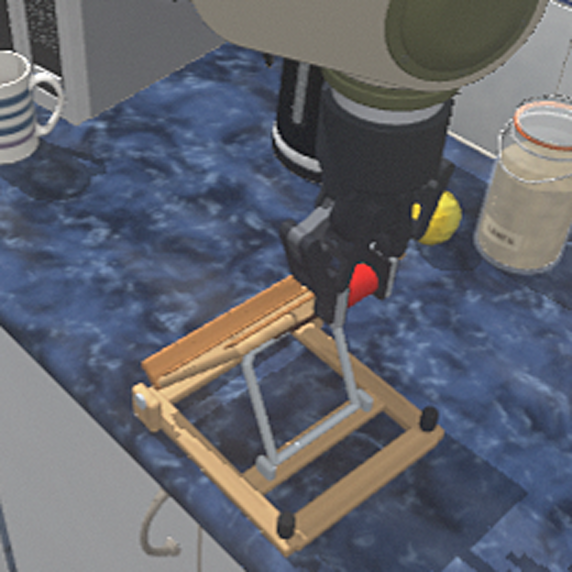

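View pics/wrist2.png

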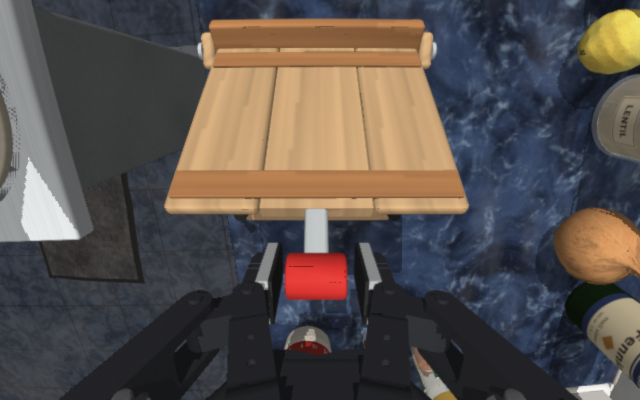

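The wrist picture shows the barrel at (317,276), centred between the pads. In the scene view the fingers sit either side of it. Closing.

```bash
sed -i 's/s\["grip_width"\].round(4)/s["grip_width"]/' snap.py
```

Emit:
move_arm(targets=[0,0,0,0,0,0,0,0,0,0,0,0,0,0,0,0,0,0,0,0,0,0,0,0,0,0,0,0,0,0], hand=-1, squeeze=50)

```text
time_s: 4.0
position: [0.4439, -0.0911, 0.1824]
tool_rot: [[-0.046, -0.002, 0.999], [-0.999, -0.001, -0.046], [0.001, -1.0, -0.002]]
ft_force: [-5.9, -3.6, 4.2]
grip_width: 0.0274
```

```bash
python3 snap.py 3 wrist; python3 - <<'E'
from h import *
for t in(2,3):
    d=load(f"wrist{t}");m=red(d,(270,235,365,310));v,u=np.nonzero(m);rc=cv2.minAreaRect(np.c_[u,v].astype(np.float32));print(len(u),rc)
    z=d["z_map"][v,u];c,vv=ray(d,np.c_[u,v]);P=c+vv*z[:,None];print(np.median(P,0),np.percentile(P,3,0),np.percentile(P,97,0))
E
```

```text
4.0 [ 0.4439 -0.0911  0.1824] [-5.9 -3.6  4.2] 0.027360715719698885
2775 ((315.5, 276.0), (46.0, 61.0), 90.0)
[ 0.44445891 -0.08392876  0.20384218] [ 0.43175015 -0.09475309  0.19320952] [ 0.45726909 -0.0785649   0.20641631]
2769 ((318.0, 276.0), (46.0, 62.0), 90.0)
[ 0.44468367 -0.08420092  0.20364231] [ 0.43180824 -0.09507437  0.19320193] [ 0.45738254 -0.07888954  0.2061898 ]
```

View pics/wrist3.png

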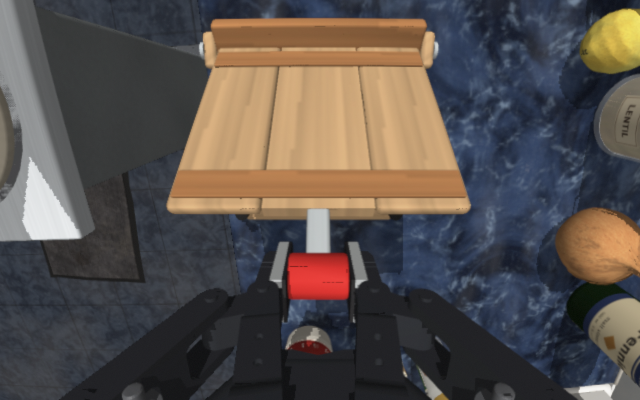

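Gripped: the opening is 27.4 mm and forces are small. Raising along the arc, phi from 0.93 to 1.33.

```bash
python3 - <<'E'
import numpy as np
def arc(a,b,n):
    p=np.linspace(a,b,n+1);X=200*np.cos(p);Z=200*np.sin(p);print(p[0],"->",p[-1],[(round(float(i),1),round(float(-j),1)) for i,j in zip(np.diff(X),np.diff(Z))])
arc(.93,1.13,5);arc(1.13,1.33,5)
E
```

```text
0.93 -> 1.13 [(-6.5, -4.7), (-6.7, -4.4), (-6.9, -4.1), (-7.0, -3.8), (-7.2, -3.6)]
1.13 -> 1.33 [(-7.3, -3.3), (-7.4, -3.0), (-7.5, -2.7), (-7.6, -2.4), (-7.7, -2.1)]
```

Emit:
move_arm(targets=[-6.5,-4.7,-0.5,0,0,0,-6.7,-4.4,0,0,0,0,-6.9,-4.1,0,0,0,0,-7,-3.8,0,0,0,0,-7.2,-3.6,0,0,0,0])

```text
time_s: 4.68
position: [0.4454, -0.0561, 0.203]
tool_rot: [[-0.046, -0.001, 0.999], [-0.999, -0.0, -0.046], [0.001, -1.0, -0.001]]
ft_force: [-3.1, -2.0, -1.8]
grip_width: 0.0272
```

Emit:
move_arm(targets=[-7.3,-3.3,0,0,0,0,-7.4,-3,0,0,0,0,-7.5,-2.7,0,0,0,0,-7.6,-2.4,0,0,0,0,-7.7,-2.1,0,0,0,0])

```text
time_s: 5.3
position: [0.4471, -0.0185, 0.2163]
tool_rot: [[-0.046, -0.002, 0.999], [-0.999, 0.0, -0.046], [0.0, -1.0, -0.002]]
ft_force: [-3.9, -1.8, -4.5]
grip_width: 0.027
```

Emit:
move_arm(targets=[0,0,0,0,0,0,0,0,0,0,0,0,0,0,0,0,0,0,0,0,0,0,0,0,0,0,0,0,0,0])

```text
time_s: 5.92
position: [0.4471, -0.0188, 0.2162]
tool_rot: [[-0.046, -0.002, 0.999], [-0.999, 0.001, -0.046], [-0.001, -1.0, -0.002]]
ft_force: [-6.1, -0.9, -1.4]
grip_width: 0.0272
```

```bash
python3 snap.py 4 scene wrist
```

```text
5.975 [ 0.4471 -0.0188  0.2161] [-5.5 -1.  -0.9] 0.027223684578962543
```

View pics/scene4.png

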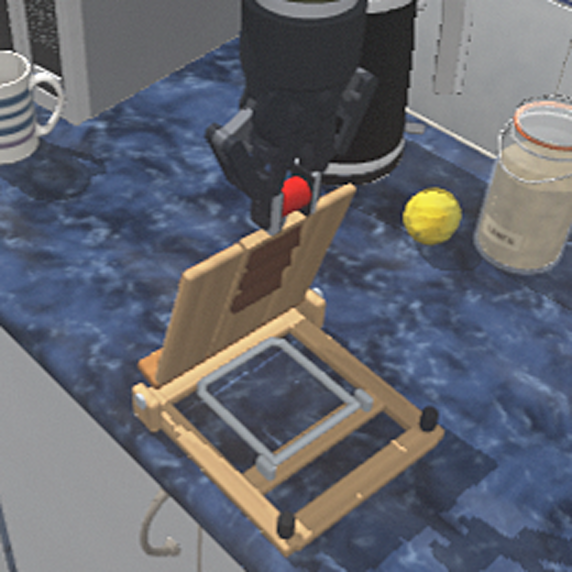

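View pics/wrist4.png

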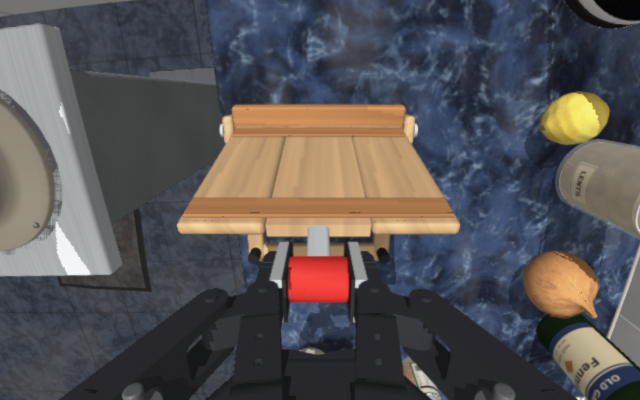

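The scene view shows the prop lying flat in the base, a bail from about (280,345) to (270,465), clear of the teeth. Now I'll lower gently along the arc.

```bash
python3 - <<'E'
import numpy as np
def arc(a,b,n):
    p=np.linspace(a,b,n+1);X=200*np.cos(p);Z=200*np.sin(p);d=list(zip(np.diff(X),-np.diff(Z)))
    for k in range(0,n,5):print(round(p[k+5],3),[(round(float(i),1),round(float(j),1)) for i,j in d[k:k+5]])
arc(1.33,.13,30);arc(.13,.02,5)
E
```

```text
1.13 [(7.7, 2.1), (7.6, 2.4), (7.5, 2.7), (7.4, 3.0), (7.3, 3.3)]
0.93 [(7.2, 3.6), (7.0, 3.8), (6.9, 4.1), (6.7, 4.4), (6.5, 4.7)]
0.73 [(6.3, 4.9), (6.1, 5.2), (5.9, 5.4), (5.7, 5.6), (5.5, 5.9)]
0.53 [(5.2, 6.1), (5.0, 6.3), (4.7, 6.5), (4.5, 6.6), (4.2, 6.8)]
0.33 [(3.9, 7.0), (3.6, 7.1), (3.3, 7.3), (3.0, 7.4), (2.7, 7.5)]
0.13 [(2.4, 7.6), (2.1, 7.7), (1.8, 7.8), (1.5, 7.9), (1.2, 7.9)]
0.02 [(0.5, 4.4), (0.4, 4.4), (0.3, 4.4), (0.2, 4.4), (0.1, 4.4)]
```

Emit:
move_arm(targets=[7.7,2.1,0,0,0,0,7.6,2.4,0,0,0,0,7.5,2.7,0,0,0,0,7.4,3,0,0,0,0,7.3,3.3,0,0,0,0])

```text
time_s: 6.65
position: [0.4454, -0.0559, 0.203]
tool_rot: [[-0.046, -0.001, 0.999], [-0.999, 0.002, -0.046], [-0.002, -1.0, -0.001]]
ft_force: [-5.4, 1.2, 3.8]
grip_width: 0.027
```

Emit:
move_arm(targets=[7.2,3.6,0,0,0,0,7,3.8,0,0,0,0,6.9,4.1,0,0,0,0,6.7,4.4,0,0,0,0,6.5,4.7,0,0,0,0])

```text
time_s: 7.28
position: [0.4439, -0.0904, 0.1824]
tool_rot: [[-0.046, -0.001, 0.999], [-0.999, 0.002, -0.046], [-0.002, -1.0, -0.001]]
ft_force: [-6.7, 0.8, 4.3]
grip_width: 0.0273
```

Emit:
move_arm(targets=[6.3,4.9,0,0,0,0,6.1,5.2,0,0,0,0,5.9,5.4,0,0,0,0,5.7,5.6,0,0,0,0,5.5,5.9,0,0,0,0])

```text
time_s: 7.9
position: [0.4425, -0.1201, 0.1554]
tool_rot: [[-0.046, -0.001, 0.999], [-0.999, 0.001, -0.046], [-0.001, -1.0, -0.001]]
ft_force: [-6.8, -0.4, 4.0]
grip_width: 0.0272
```

Emit:
move_arm(targets=[5.2,6.1,0,0,0,0,5,6.3,0,0,0,0,4.7,6.5,0,0,0,0,4.5,6.6,0,0,0,0,4.2,6.8,0,0,0,0])

```text
time_s: 8.52
position: [0.4415, -0.1438, 0.123]
tool_rot: [[-0.047, -0.001, 0.999], [-0.999, 0.001, -0.047], [-0.001, -1.0, -0.001]]
ft_force: [-6.7, -2.0, 4.3]
grip_width: 0.0274
```

Emit:
move_arm(targets=[3.9,7,0,0,0,0,3.6,7.1,0,0,0,0,3.3,7.3,0,0,0,0,3,7.4,0,0,0,0,2.7,7.5,0,0,0,0])

```text
time_s: 9.15
position: [0.4407, -0.1604, 0.0866]
tool_rot: [[-0.047, -0.001, 0.999], [-0.999, 0.001, -0.047], [-0.001, -1.0, -0.001]]
ft_force: [-6.6, -1.8, 2.2]
grip_width: 0.0273
```

```bash
python3 snap.py 5 scene
```

```text
9.15 [ 0.4407 -0.1604  0.0866] [-6.6 -1.8  2.2] 0.02727894416968845
```

View pics/scene5.png

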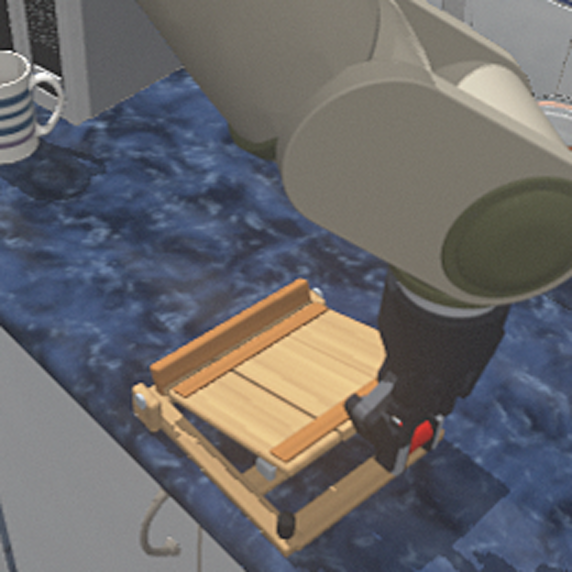

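The board is past all the catch angles and still held, with the red grip between the fingers at (420,433). Continuing down.

Emit:
move_arm(targets=[2.4,7.6,0,0,0,0,2.1,7.7,0,0,0,0,1.8,7.8,0,0,0,0,1.5,7.9,0,0,0,0,1.2,7.9,0,0,0,0])

```text
time_s: 9.82
position: [0.4403, -0.1695, 0.0476]
tool_rot: [[-0.047, -0.001, 0.999], [-0.999, 0.001, -0.047], [-0.001, -1.0, -0.001]]
ft_force: [-7.9, -3.2, 2.0]
grip_width: 0.027
```

Emit:
move_arm(targets=[0.5,4,0,0,0,0,0.4,4,0,0,0,0,0.3,4,0,0,0,0,0.2,4,0,0,0,0,0,0,0,0,0,0])

```text
time_s: 10.45
position: [0.4403, -0.1708, 0.0316]
tool_rot: [[-0.047, -0.001, 0.999], [-0.999, 0.001, -0.047], [-0.001, -1.0, -0.001]]
ft_force: [-7.3, -4.1, 2.0]
grip_width: 0.0272
```

Emit:
move_arm(targets=[0,1.5,0,0,0,0,0,1.5,0,0,0,0,0,1,0,0,0,0,0,0,0,0,0,0,0,0,0,0,0,0])

```text
time_s: 11.08
position: [0.4403, -0.171, 0.0278]
tool_rot: [[-0.047, -0.001, 0.999], [-0.999, 0.001, -0.047], [-0.0, -1.0, -0.001]]
ft_force: [-6.9, -4.9, 1.8]
grip_width: 0.0274
```

```bash
python3 snap.py 6 scene wrist
```

```text
11.125 [ 0.4403 -0.171   0.0278] [-7.6 -5.1  1.3] 0.02724974790760945
```

View pics/scene6.png

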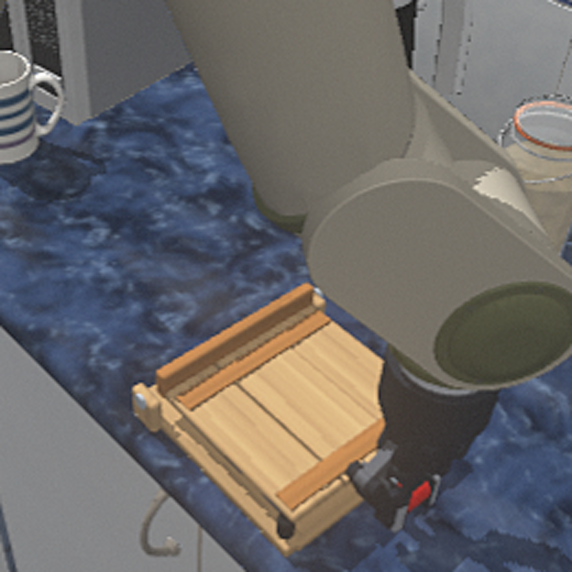

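View pics/wrist6.png

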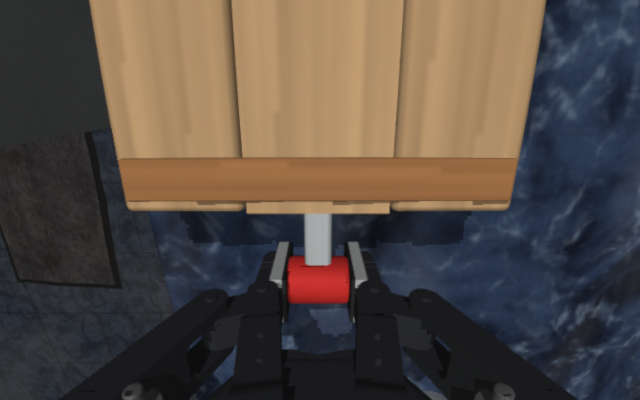

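The board looks almost flat in the scene view. Checking its slope from depth, then nudging down until contact.

```bash
cat > slope.py <<'E'
import sys
from h import *
t=sys.argv[1]
for n,boxes in(("wrist",[(260,10,380,150)]),("scene",[(335,232,395,290)])):
    try:d=load(n+t)
    except Exception:continue
    for x0,y0,x1,y1 in boxes:
        v,u=np.mgrid[y0:y1:4,x0:x1:4];u=u.ravel();v=v.ravel();z=d["z_map"][v,u];c,vv=ray(d,np.c_[u,v]);P=c+vv*z[:,None];P=P[(z>0)&(P[:,2]>.02)&(P[:,2]<.07)]
        A=np.c_[P[:,:2],np.ones(len(P))]
        w=np.ones(len(P))
        for _ in range(8):
            k=np.linalg.lstsq(A*w[:,None],P[:,2]*w,rcond=None)[0];r=P[:,2]-A@k;w=1/(1+(r/.002)**2)
        print(n,len(P),"slope along radial",k[:2]@[-.049,-.9988],"lateral",k[0],"z mean",P[:,2].mean(),"y range",P[:,1].min(),P[:,1].max())
E
python3 slope.py 6
```

```text
wrist 1049 slope along radial 0.015344807779273186 lateral -0.0019881856564320597 z mean 0.044628987671268563 y range -0.10890620996373382 -0.05891827267879092
scene 223 slope along radial 0.015103680566187001 lateral -0.0021224871339515466 z mean 0.04371861340907255 y range -0.12737044752990803 0.019658661422127244
```

Emit:
move_arm(targets=[0,1,0,0,0,0,0,0,0,0,0,0,0,0.7,0,0,0,0,0,0,0,0,0,0,0,0,0,0,0,0])

```text
time_s: 11.8
position: [0.4403, -0.171, 0.0261]
tool_rot: [[-0.047, -0.001, 0.999], [-0.999, 0.0, -0.047], [-0.0, -1.0, -0.001]]
ft_force: [-7.2, -5.0, 1.7]
grip_width: 0.0271
```

Emit:
move_arm(targets=[0,0.7,0,0,0,0,0,0,0,0,0,0,0,0.6,0,0,0,0,0,0,0,0,0,0,0,0,0,0,0,0])

```text
time_s: 12.42
position: [0.4403, -0.171, 0.0248]
tool_rot: [[-0.047, -0.001, 0.999], [-0.999, 0.0, -0.047], [-0.0, -1.0, -0.001]]
ft_force: [-6.8, -4.9, 2.0]
grip_width: 0.0271
```

Emit:
move_arm(targets=[0,0.5,0,0,0,0,0,0,0,0,0,0,0,0.3,0,0,0,0,0,0,0,0,0,0,0,0,0,0,0,0])

```text
time_s: 13.05
position: [0.4403, -0.1711, 0.0246]
tool_rot: [[-0.047, -0.0, 0.999], [-0.999, 0.0, -0.047], [-0.0, -1.0, -0.0]]
ft_force: [-9.2, -3.7, 9.9]
grip_width: 0.0279
```

```bash
python3 snap.py 7 scene wrist;python3 slope.py 7
```

```text
13.1 [ 0.4403 -0.171   0.0246] [-9.2 -3.4 10.3] 0.02692862103704637
wrist 1048 slope along radial -0.001955878061904639 lateral 0.0013126780900623283 z mean 0.0428658713552079 y range -0.10854055666402546 -0.05969036757192338
scene 223 slope along radial -0.010796933953694273 lateral 0.001099733017986876 z mean 0.0423996807389515 y range -0.12558922705316514 0.01925633390854642
```

Contact: the downward motion has stopped, fz is up about 8 N, and the board slope is about 0. I'll ease off the preload and let go.

Emit:
move_arm(targets=[0,-0.5,0,0,0,0,0,0,0,0,0,0,0,0,0,0,0,0,0,0,0,0,0,0,0,0,0,0,0,0])

```text
time_s: 13.78
position: [0.4403, -0.171, 0.0247]
tool_rot: [[-0.047, -0.001, 0.999], [-0.999, 0.0, -0.047], [-0.0, -1.0, -0.001]]
ft_force: [-7.9, -4.4, 4.5]
grip_width: 0.0274
```

Emit:
move_arm(targets=[0,0,0,0,0,0,0,0,0,0,0,0,0,0,0,0,0,0,0,0,0,0,0,0,0,0,0,0,0,0], hand=0.3)

```text
time_s: 14.4
position: [0.4407, -0.1707, 0.0245]
tool_rot: [[-0.046, 0.0, 0.999], [-0.999, -0.0, -0.046], [0.0, -1.0, 0.0]]
ft_force: [0.0, -0.1, -0.4]
grip_width: 0.0557
```

```bash
python3 snap.py 8 wrist
```

```text
14.4 [ 0.4407 -0.1707  0.0245] [ 0.  -0.1 -0.4] 0.05569783926893398
```

View pics/wrist8.png

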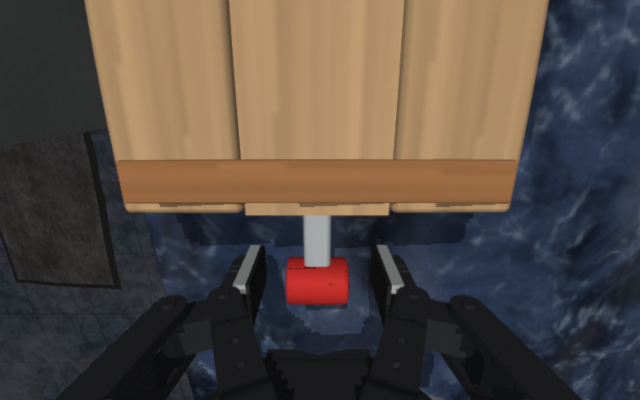

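The wrist picture shows the fingers clear on both sides of the barrel at (317,281), with free gaps. Retreating straight up.

Emit:
move_arm(targets=[0,-10,0,0,0,0,0,-20,0,0,0,0,0,-30,0,0,0,0,0,-35,0,0,0,0,0,-35,0,0,0,0])

```text
time_s: 15.08
position: [0.4405, -0.1706, 0.1564]
tool_rot: [[-0.046, 0.0, 0.999], [-0.999, -0.0, -0.046], [0.0, -1.0, 0.001]]
ft_force: [0.0, 0.0, 0.4]
grip_width: 0.0555
```

Emit:
move_arm(targets=[0,-30,0,0,0,0,0,-20,0,0,0,0,0,-10,0,0,0,0,0,0,0,0,0,0,0,0,0,0,0,0])

```text
time_s: 15.7
position: [0.4403, -0.1705, 0.2138]
tool_rot: [[-0.046, -0.001, 0.999], [-0.999, 0.001, -0.046], [-0.001, -1.0, -0.001]]
ft_force: [0.2, -0.7, -0.1]
grip_width: 0.0555
```

```bash
python3 snap.py 9 scene wrist;python3 slope.py 9
```

```text
15.75 [ 0.4403 -0.1705  0.2137] [0.6 0.6 0.3] 0.05555885436144871
wrist 1014 slope along radial 0.00941370458337236 lateral -0.0012712710545444868 z mean 0.04318628116807706 y range -0.13853617824940043 -0.011485239232632019
scene 224 slope along radial -0.004424081499574301 lateral -0.0014858970712203338 z mean 0.04254051284006276 y range -0.12573349570512804 0.019737513319580846
```

View pics/scene9.png

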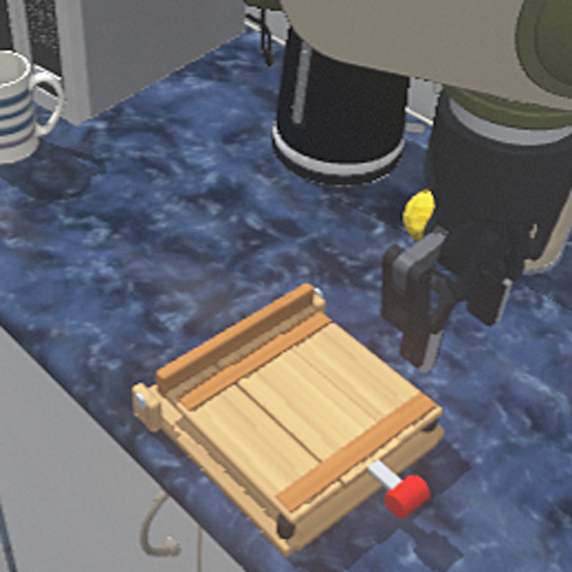

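The board lies flat on the base, with the grip free at (407,495) and the robot clear. Handing in.

```bash
python3 -c "
from rig import env
print(env.close_job())"
```

```text
the job is handed in; nothing more can be done
None
```

The cookbook stand's board now lies flat on its base, with the grip released and the robot clear. I handed the job in at about 15.8 s.

- **Lift:** I took the red grip by its flat ends and raised the board along its arc to about 1.3 rad. A picture then showed the steel prop lying flat in the base.
- **Lowering:** I lowered the board in small steps, held all the way. The last millimetres ended in a light contact of about 8 N, and I eased off before opening the fingers. The largest force component I read at any point was about 10 N.
- **Last checks:** The final picture shows the board flat and the gripper well clear, with the force reading at about zero.

Three readings disagreed:
- **Final slope:** the fitted board slope came out at -0.004 rad in the scene view and +0.009 rad in the wrist view. I take that as depth noise, because the board had stopped on contact at flat.
- **Starting angle:** I measured about 0.91 rad, against 0.86 for the second tooth.
- **Wrong red patch:** my first wrist measurement picked up a red jar lid instead of the grip, and I corrected it before moving.

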